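# Return the oil can to its anti-tip dock

### The arm

A 6-joint arm with a two-finger parallel gripper is mounted at the origin on the work surface; the furniture and walls round the work are solid. World frame = base frame: x ahead of the robot, y to its left, z up, the work surface at z = 0. Lengths are in mm, angles in rad, forces in N, time in s.
With the tool pointing down it reaches from about 350 to 775 mm from the base axis. Payload 7.3 kg.
Tool frame: the origin (TCP) lies midway between the tips of the shut fingers; the grasp point (between the pads) lies 19 mm behind it (env.grasp_offset is the distance from the TCP to the grasp point, in mm); y points along the fingers, z is the direction in which the jaws open and shut, and the axes are right-handed (so a half turn about y gives the same grasp; the last joint's range is limited). The gripper opens to 92 mm and grips with 3 to 60 N. Pads are 19 mm wide; open, the fingers measure 130 mm over their backs; the gripper's body (75 mm by 190 mm) begins 47 mm behind the grasp point.
Start: joints at [-1.289, 0.342, 1.524, -0, 1.275, -0.146], TCP at [217.831, -477.697, 226.741] pointing down, gripper open.
Joint ranges: [-2.53, 2.53], [-0.77, 2.02], [0.04, 2.7], [-1, 4.14], [0.28, 2.66], [-3.11, 3.11]. Speed limits (rad/s): [2.57, 2.57, 3.14, 3.14, 3.14, 3.14].

### API

Orientations are given as a unit quaternion [x, y, z, w].
In Python, from plant import env gives the robot as it stands.
- The arm moves only by the shell command python3 -m jog 'ROWS' [OPENING]. ROWS is text: rows parted by semicolons, each of 6 numbers parted by spaces: the shift along the tool's x, y, z in m, then the turn, a rotation vector about the tool's x, y, z in degrees. In form: x y z rx ry rz; .... A call has 1 to 10 rows; each row shifts and turns the pose as measured when the row begins, along the tool's axes as they then stand; what a row does not reach is not made up. A row lasts 1/8 s, in which the tool goes at most 62.5 mm and 10.7 degrees, less where a joint would pass 70% of its speed; a pose out of reach is approached as far as the arm can. A call with a gripper value outside its range is refused whole. OPENING is the opening in per cent of the stroke, from 0 (shut) to 100 (fully open), set as the call begins (- or left out, the last holds). The fingers move at their own pace and stop on an object; the grip force is fixed at half the most. Time passes only in rows, so rows that do not move let the fingers close. It gives the time, the measured TCP pose, the force and the opening at its end, in the units of the state.
- env.sense(): the state, without advancing time (a new reading comes with each control period).
- env.grab_frame(name): name is "side" or "top" or "wrist"; returns a dict with "color" (420x560x3 uint8, blue, green, red), "range_z" (420x560 float32, mm along the optical axis (not along the pixel's ray), 0 where there is no reading), "intrinsics" (3x3 intrinsics, pixels), "extrinsics" (4x4, takes a point from world to camera coordinates); the wrist camera has in their place "T_tool_cam" (4x4, takes a point from camera to tool coordinates, whose origin is the TCP and whose axes are the tool frame's). Camera axes: x right, y up, looking along -z (the intrinsics and any distortion apply to the point x, -y, -z); pixel columns grow to the right and rows downward; lengths in mm; the calibration is good to about 2 mm. A picture is of the moment at which its call begins: read the wrist's pose just before it.
- env.job_done(): hands the job in, once; it reports no verdict.
The state is a dict: "time": time; "qpos": joint angles; "qd": joint speeds; "joint_efforts": joint torques, N m; "position": TCP position; "eef_rot": TCP orientation; "ft_force": force on the tool from outside, world axes, zero at the start; "ft_torque": the same for the moment, N m; "gripper_width": finger opening in mm.
Only numpy, scipy, OpenCV 4.12 (cv2) and the standard library are available. Lean on these libraries where they do the work, as an engineer would, in place of code of your own. Each camera call takes 0.05 s, during which the arm holds its last target.

### The job

Put the closed oil can back in the grey anti-tip dock on the bench: its wide foot does not fit straight down through the mouth, so tilt it, push one edge of the foot in under the ledge against the sprung bar, and right it so that it stands upright on the dock's floor, held by the bar against the opposite wall. Let go of it, and leave the other things on the bench where they are.

Things in the scene. Friction and masses are not known exactly. Their poses are not given: they have to be found in the camera images.
- can_mid (a point): Middle of the closed metal oil can, on its axis 55 mm above its underside (z = the can's axis, up). Loose and round: dark steel foot disc 104 mm across, 12 mm thick; on it a bright straight body 36 mm across from 12 to 96 mm height; black cap 20 mm across to 110 mm. About 0.4 kg, mostly low. Starts upright on the bench; grip it round the body.
- can_foot (a point): Centre of the underside of the can's foot.
- seat (a point): Point on the dock's inner floor, 6 mm above the bench, where the foot's centre belongs. x = from the plain end wall to the ledge (within 20 deg of straight towards the robot), z up. The dock is a grey steel box fixed to the bench, 138 x 134 mm, 40 mm high, open on top except for a bare metal ledge over the end nearer the robot. Inner faces from here: plain end x = -52 mm, ledge end +76 mm, sides y = +-62 mm.
- ledge_edge (a point): Middle of the ledge's free edge, on its top; axes as the seat's. It lies 38 mm in x and 32 mm up from the seat. The ledge is 4 mm thick (underside 28 mm above the dock's floor) and runs from here to the end wall at x = +76 mm. The foot goes in under it with the can leaning about 20 deg (16 to 26) towards the ledge, so that the foot's edge on the ledge's side is low.
- wall_top (a point): Middle of the plain end wall's top inner edge, 34 mm above the dock's floor, at x = -52 mm from the seat (all walls are as high, 5 mm thick). The mouth from here to the ledge's edge is 90 mm long, shorter than the can's 104 mm foot.
- bar (a joint): Sprung steel bar under the ledge, 22 mm high and 116 mm wide: metres pushed back towards the seat's +x, 0 = free (its face at x = +46 mm from the seat), up to 0.016. Takes about 3 N to start and 0.25 N more per mm. With the can seated it is held about 0.006 back.
- carton_pack: Bystander: small brown carton of fixings, 60 x 85 x 50 mm; origin under its centre.
- bracket: Bystander: loose grey steel angle bracket standing on one leg, 36 x 50 x 50 mm; origin under its centre. (A roll of tape and the other clutter do not move.)
There are look-alikes about, which are no part of the job. Leave any purple look-alike of the part that bears can_mid alone.

How it is judged:
By the outcome, as a careful person would: the job done as asked, in the order asked, and still so for the second after the job is handed in, with the robot touching nothing.
It also fails if it takes over 45 s, if anything falls off the work surface, if the arm or the gripper's body presses on something with over 40 N, if the wrist force passes 120 N, or if a joint passes its speed limit or range.

## Working session

There is one attempt and no reset: what is moved stays moved. The work goes in short steps, Python scripts to look and compute and a shell command to move; the robot and the scene stay as the last step left them, time stands still between calls to the robot, and variables do not carry over. Pictures are saved under pics/ and viewed, and the job is handed in when it is done.

```bash
ls; mkdir -p pics; python3 - <<'E'
from plant import env
import cv2,numpy as np
s=env.sense(); print({k:np.round(v,3) for k,v in s.items()})
for n in ("side","top","wrist"):
    f=env.grab_frame(n); cv2.imwrite(f"pics/{n}0.png",f["color"]); np.savez(f"pics/{n}0.npz",**f)
    print(n,[(k,np.round(v,3).tolist()) for k,v in f.items() if k not in("color","range_z")])
E
```

```text
pics
{'time': np.float64(0.0), 'qpos': array([-1.289,  0.343,  1.525,  0.   ,  1.275, -0.146]), 'qd': array([ 0.001, -0.001, -0.001,  0.   ,  0.001,  0.   ]), 'joint_efforts': array([ 1.0000e-03, -4.3124e+01, -2.4422e+01,  7.2000e-02,  5.6000e-02,
       -0.0000e+00]), 'position': array([ 217.69 , -477.266,  226.04 ]), 'eef_rot': array([-0.15 ,  0.692, -0.69 ,  0.15 ]), 'ft_force': array([-0.579,  0.505,  0.106]), 'ft_torque': array([ 0.021,  0.038, -0.003]), 'gripper_width': np.float64(92.02)}
side [('intrinsics', [[390.139, 0.0, 273.817], [0.0, 390.139, 213.61], [0.0, 0.0, 1.0]]), ('extrinsics', [[-0.845, -0.535, -0.019, 369.484], [0.198, -0.346, 0.917, -146.462], [-0.497, 0.771, 0.398, -639.054], [0.0, 0.0, 0.0, 1.0]])]
top [('intrinsics', [[414.524, 0.0, 285.33], [0.0, 414.524, 216.508], [0.0, 0.0, 1.0]]), ('extrinsics', [[-0.007, -1.0, -0.004, 9.762], [0.998, -0.008, 0.068, -453.755], [-0.068, -0.004, 0.998, -1170.801], [0.0, 0.0, 0.0, 1.0]])]
wrist [('intrinsics', [[313.154, 0.0, 279.145], [0.0, 313.154, 217.107], [0.0, 0.0, 1.0]]), ('T_tool_cam', [[-0.0, -0.966, -0.259, -70.289], [0.001, 0.259, -0.966, -158.368], [1.0, -0.0, 0.0, -0.107], [0.0, 0.0, 0.0, 1.0]])]
```

View pics/side0.png

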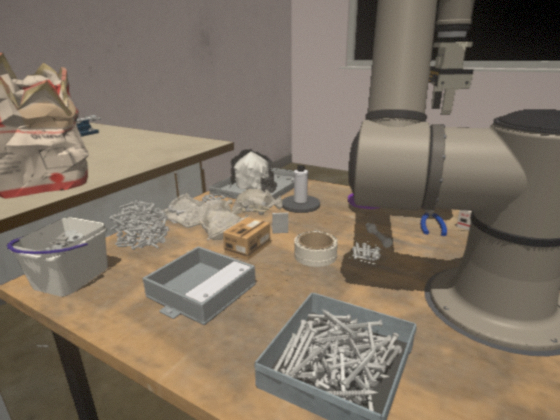

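View pics/top0.png

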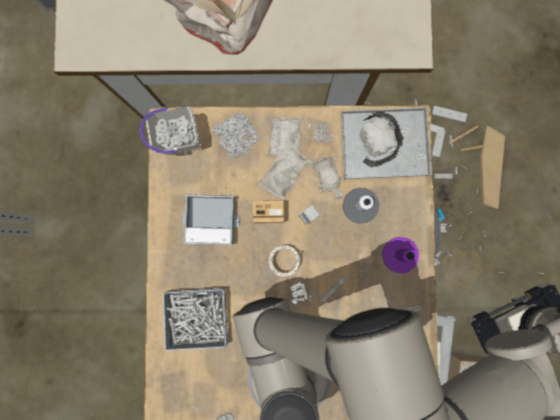

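The top view shows the dark-footed bright can at (361,205) and the purple look-alike at (400,255). The dock, with its white-ish ledge towards the robot, is at (210,220). The nail box at (195,320) and the tray at (385,145) could also be taken for the dock, but neither has a ledge. Next I'll check close crops and measure.

```bash
cat > h.py <<'E'
import numpy as np,cv2
def ray(f,u,v,E=None):
    K=f["intrinsics"];E=f["extrinsics"] if E is None else E
    d=np.array([(u-K[0,2])/K[0,0],-(v-K[1,2])/K[1,1],-1.]);R=E[:3,:3]
    return -R.T@E[:3,3],R.T@d
def plane(f,u,v,z):
    o,d=ray(f,u,v);return o+d*(z-o[2])/d[2]
def cloud(f):
    K=f["intrinsics"];E=f["extrinsics"];r=f["range_z"];v,u=np.mgrid[:r.shape[0],:r.shape[1]]
    P=np.stack([(u-K[0,2])/K[0,0]*r,-(v-K[1,2])/K[1,1]*r,-r],-1)
    return (P-E[:3,3])@E[:3,:3]
def load(n): return dict(np.load(f"pics/{n}.npz"))
E
python3 - <<'E'
from h import *
f=load("top0");im=f["color"]
a=cv2.resize(im[170:280,330:440],(440,440),interpolation=cv2.INTER_CUBIC);b=cv2.resize(im[180:260,170:250],(440,440),interpolation=cv2.INTER_CUBIC)
cv2.imwrite("pics/c0.png",np.hstack([a,b])[:, :800] if 0 else cv2.resize(np.hstack([a,b]),(800,400)))
P=cloud(f)
np.set_printoptions(precision=0,suppress=True,linewidth=200)
print(P[205,335:390:3]); print(P[185:250:3,210]); print(P[210,178:245:3])
E
```

```text
[[ 488. -138.   -3.]
 [ 487. -147.    1.]
 [ 487. -156.   -3.]
 [ 486. -163.   12.]
 [ 486. -171.   12.]
 [ 486. -180.   13.]
 [ 486. -188.   13.]
 [ 483. -193.   36.]
 [ 479. -194.   78.]
 [ 477. -198.   99.]
 [ 477. -206.  102.]
 [ 477. -214.  103.]
 [ 477. -223.   95.]
 [ 485. -249.   10.]
 [ 485. -257.   14.]
 [ 487. -269.   -4.]
 [ 486. -277.    2.]
 [ 486. -286.    1.]
 [ 486. -293.    5.]]
[[548. 225.   3.]
 [540. 225.   2.]
 [531. 225.   2.]
 [522. 225.   4.]
 [510. 220.  29.]
 [504. 224.   6.]
 [496. 225.   4.]
 [487. 225.  -1.]
 [478. 224.   7.]
 [469. 224.   6.]
 [461. 224.   4.]
 [452. 224.   3.]
 [443. 224.   5.]
 [434. 223.  11.]
 [426. 224.   3.]
 [416. 218.  38.]
 [408. 218.  38.]
 [399. 218.  38.]
 [391. 217.  40.]
 [382. 217.  42.]
 [374. 224.   4.]
 [365. 224.   2.]]
[[476. 318.  -1.]
 [476. 310.  -4.]
 [476. 299.   6.]
 [473. 285.  31.]
 [476. 282.   4.]
 [475. 273.   7.]
 [475. 264.   7.]
 [475. 256.   4.]
 [475. 247.   7.]
 [475. 238.   6.]
 [475. 230.   6.]
 [475. 221.   7.]
 [475. 212.   9.]
 [475. 203.  10.]
 [475. 195.   4.]
 [475. 186.   7.]
 [475. 178.   4.]
 [475. 169.   4.]
 [471. 156.  42.]
 [475. 152.  -0.]
 [475. 144.   1.]
 [475. 135.   1.]
 [475. 126.  -1.]]
```

View pics/c0.png

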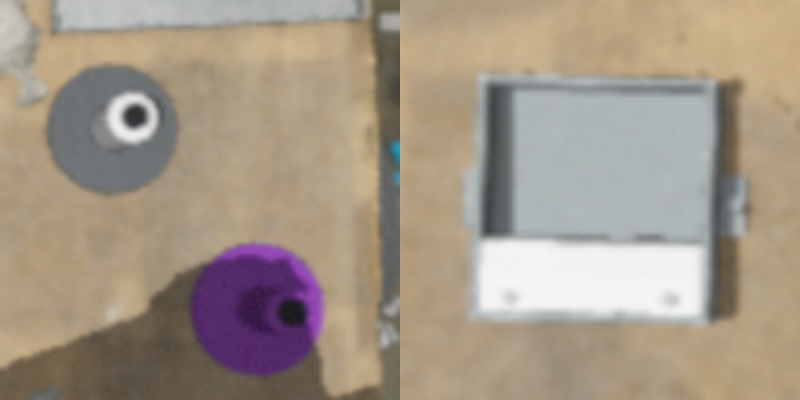

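The crop confirms it: left panel, grey foot with bright body and black cap is the target, and purple is the look-alike. Right panel, the dock with its white ledge on the near side. Now the precise measurement.

```bash
python3 - <<'E'
from h import *
np.set_printoptions(precision=1,suppress=True,linewidth=200)
f=load("top0");im=f["color"];P=cloud(f)
hsv=cv2.cvtColor(im,cv2.COLOR_BGR2HSV)
# foot: low sat region
m=np.zeros(im.shape[:2],np.uint8); m[183:228,338:385]=255
k=((hsv[...,1]<45)).astype(np.uint8)*255&m
c=max(cv2.findContours(k,0,1)[0],key=cv2.contourArea); (u,v),r=cv2.minEnclosingCircle(c); el=cv2.fitEllipse(c)
print("foot",u,v,r,el, plane(f,*el[0],12),plane(f,u,v,12))
# cap
k=((hsv[...,2]<70)).astype(np.uint8)*255; m[:]=0; m[195:210,358:375]=255;k&=m
c=max(cv2.findContours(k,0,1)[0],key=cv2.contourArea);M=cv2.moments(c);print("cap",M['m10']/M['m00'],M['m01']/M['m00'],plane(f,M['m10']/M['m00'],M['m01']/M['m00'],110))
# ledge
k=(hsv[...,2]>200).astype(np.uint8)*255;m[:]=0;m[215:255,175:245]=255;k&=m
c=max(cv2.findContours(k,0,1)[0],key=cv2.contourArea);b=cv2.boxPoints(cv2.minAreaRect(c))
for p in b: print("ledge",p,plane(f,*p,38))
# dock rim via cloud z>25
z=P[...,2];k=((z>24)&(z<60)).astype(np.uint8)*255;m[:]=0;m[188:252,175:245]=255;k&=m
c=np.concatenate([x for x in cv2.findContours(k,0,1)[0] if len(x)>2]);R=cv2.minAreaRect(c);print(R)
for p in cv2.boxPoints(R): print("rim",p,plane(f,*p,40))
for s in ("purple",): print(plane(f,400,255,12))
g=load("side0");hs=cv2.cvtColor(g["color"],cv2.COLOR_BGR2HSV)
b=g["color"][235:330,130:270];cv2.imwrite("pics/s0.png",cv2.resize(b,None,fx=5,fy=5,interpolation=2))
b=g["color"][155:225,265:335];cv2.imwrite("pics/s1.png",cv2.resize(b,None,fx=7,fy=7,interpolation=2))
E
```

```text
foot 360.63507080078125 205.02532958984375 18.07756233215332 ((360.632080078125, 205.1563720703125), (34.59197235107422, 35.25502395629883), 100.97211456298828) [ 485.1 -210.2   12. ] [ 485.5 -210.3   12. ]
cap 366.5 201.5 [ 485.4 -208.4  110. ]
ledge [184.8 242. ] [383.  288.3  38. ]
ledge [185.1 227.6] [423.3 287.6  38. ]
ledge [230.3 228.8] [418.9 160.9  38. ]
ledge [229.9 243.2] [378.7 161.9  38. ]
((208.62826538085938, 219.28025817871094), (48.626277923583984, 49.10874938964844), 1.9749338626861572)
rim [183.5 243. ] [380.2 291.3  40. ]
rim [185.2 193.9] [518.1 287.9  40. ]
rim [233.8 195.6] [512.3 150.9  40. ]
rim [232.1 244.7] [374.5 155.5  40. ]
[ 341.7 -319.5   12. ]
```

View pics/s0.png

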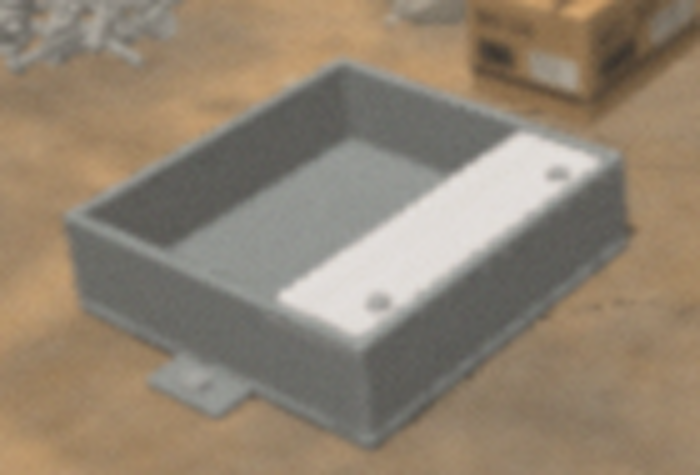

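View pics/s1.png

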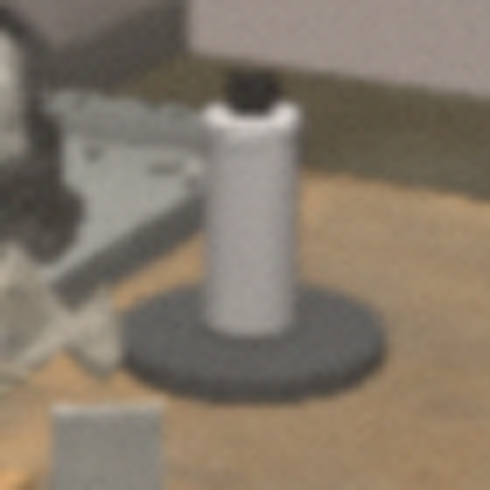

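```bash
cat >> h.py <<'E'
from scipy.spatial.transform import Rotation as Ro
def plan(s,target,Rt,maxd=60,maxa=10):
    """rows from state s to target TCP pose: straight"""
    R=Ro.from_quat(s["eef_rot"]);p=np.array(s["position"])
    rv=(R.inv()*Rt).as_rotvec(degrees=True);d=R.inv().apply(np.array(target)-p)
    print("dist tool mm",np.round(d,1),"turn deg(tool)",np.round(rv,2)); return d,rv
# dock frame guess and can
xd=np.array([-np.cos(np.radians(1.7)),np.sin(np.radians(1.7)),0]);zd=np.array([0,0,1.]);yd=np.cross(zd,xd)
def toolR(th,s=1):
    "tool y along -can axis, tool z = s*jaw dir (dock x tilted), lean th deg to +xd"
    t=np.radians(th);a=np.sin(t)*xd+np.cos(t)*zd;r=np.cos(t)*xd-np.sin(t)*zd
    y=-a;z=s*r;x=np.cross(y,z);return Ro.from_matrix(np.stack([x,y,z],1))
E
python3 - <<'E'
from h import *
from plant import env
np.set_printoptions(precision=3,suppress=True)
s=env.sense();R=Ro.from_quat(s["eef_rot"]);print(R.as_matrix(),env.grasp_offset)
for q in (1,-1):
    plan(s,[485,-209.5,200],toolR(0,q))
E
```

```text
[[-0.91  -0.     0.415]
 [-0.415  0.001 -0.91 ]
 [-0.    -1.    -0.001]] 18.8
dist tool mm [-354.3   26.4 -132.8] turn deg(tool) [  0.05 116.21   0.06]
dist tool mm [-354.3   26.4 -132.8] turn deg(tool) [  0.05 -63.79  -0.04]
```

```bash
cat >> h.py <<'E'
def rows(s,target,Rt,n):
    R=Ro.from_quat(s["eef_rot"]);p=np.array(s["position"]);rv=(R.inv()*Rt).as_rotvec(degrees=True)
    st=(np.array(target)-p)/n
    for i in range(n):
        d=(R*Ro.from_rotvec(rv*i/n,degrees=True)).inv().apply(st)/1000
        print("%.3f %.3f %.3f %.1f %.1f %.1f"%(*d,*(rv/n)),end="; ")
    print()
E
python3 - <<'E'
from h import *
from plant import env
rows(env.sense(),[485,-209.5,200],toolR(0,-1),9)
E
```

```text
-0.039 0.003 -0.015 0.0 -7.1 -0.0; -0.041 0.003 -0.010 0.0 -7.1 -0.0; -0.042 0.003 -0.005 0.0 -7.1 -0.0; -0.042 0.003 0.001 0.0 -7.1 -0.0; -0.042 0.003 0.006 0.0 -7.1 -0.0; -0.041 0.003 0.011 0.0 -7.1 -0.0; -0.039 0.003 0.016 0.0 -7.1 -0.0; -0.037 0.003 0.020 0.0 -7.1 -0.0; -0.034 0.003 0.025 0.0 -7.1 -0.0;
```

```bash
python3 -m jog '-0.039 0.003 -0.015 0 -7.1 0; -0.041 0.003 -0.010 0 -7.1 0; -0.042 0.003 -0.005 0 -7.1 0; -0.042 0.003 0.001 0 -7.1 0; -0.042 0.003 0.006 0 -7.1 0; -0.041 0.003 0.011 0 -7.1 0; -0.039 0.003 0.016 0 -7.1 0; -0.037 0.003 0.020 0 -7.1 0; -0.034 0.003 0.025 0 -7.1 0; 0 0 0 0 0 0' 100
python3 - <<'E'
from h import *
from plant import env
s=env.sense();plan(s,[485,-209.5,200],toolR(0,-1));print(np.round(s["qpos"],2))
f=env.grab_frame("wrist");cv2.imwrite("pics/w1.png",f["color"]);np.savez("pics/w1.npz",**f,p=s["position"],q=s["eef_rot"])
E
```

```text
time: 1.4
position: [488.4, -195.7, 195.9]
eef_rot: [-0.501, 0.5, -0.497, 0.502]
ft_force: [-0.3, 0.2, -0.5]
gripper_width: 91.9
dist tool mm [13.8 -4.1 -3.5] turn deg(tool) [ 0.18  2.09 -0.23]
[-0.53  0.37  1.57  0.    1.21 -0.54]
```

View pics/w1.png

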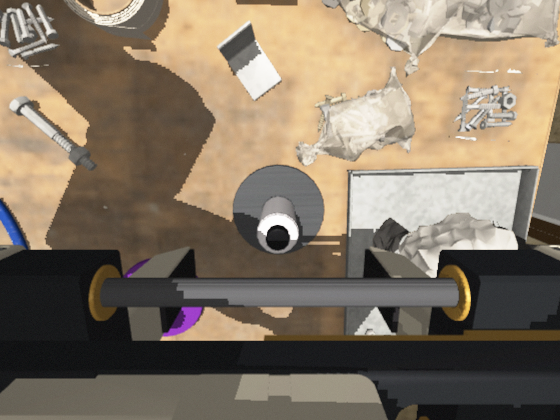

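Wrist view: the foot circle is at about (278,209) and the black cap at (278,237), between the fingers. The bracket at (250,60) and the tray at right stay clear.

```bash
cat >> h.py <<'E'
def wf(n):
    f=load(n);T=np.eye(4);T[:3,:3]=Ro.from_quat(f["q"]).as_matrix();T[:3,3]=f["p"]
    f["extrinsics"]=np.linalg.inv(T@f["T_tool_cam"]);return f
E
python3 - <<'E'
from h import *
np.set_printoptions(precision=1,suppress=True,linewidth=200)
f=wf("w1")
hsv=cv2.cvtColor(f["color"],cv2.COLOR_BGR2HSV)
k=(hsv[...,2]<45).astype(np.uint8);k2=k*0;k2[215:255,255:300]=k[215:255,255:300]
n,l,st,c=cv2.connectedComponentsWithStats(k2)
for i in range(1,n):
    if st[i,4]>80: print("cap",st[i],c[i],plane(f,*c[i],110))
for u,v in ((233,209),(323,209),(278,165),(278,253)): print(plane(f,u,v,12))
P=cloud(f);print(P[235:239,276:280].reshape(-1,3).mean(0),P[180,278],P[190,290])
E
```

```text
cap [266 225  23  25 426] [277.3 237.6] [ 487.3 -208.3  110. ]
[ 436.5 -207.7   12. ]
[ 537.6 -206.9   12. ]
[ 486.8 -158.3   12. ]
[ 487.4 -260.    12. ]
[ 487.4 -207.2  110.5] [ 486.9 -174.4   13.3] [ 500.2 -185.5   12.6]
```

```bash
python3 -m jog '0.013 0.030 -0.002 0 2 0; 0 0.040 0 0 0 0; 0 0.040 0 0 0 0; 0 0.030 0 0 0 0; 0 0 0 0 0 0'
python3 - <<'E'
from h import *
from plant import env
s=env.sense();plan(s,[486.5,-208.8,56],toolR(0,-1))
E
```

```text
time: 2.08
position: [482.5, -214.8, 53.4]
eef_rot: [-0.49, 0.511, -0.51, 0.489]
ft_force: [-0.2, 0.3, 0.4]
gripper_width: 92.1
dist tool mm [-6.2 -2.6  3.8] turn deg(tool) [ 0.15 -0.73 -0.05]
```

```bash
python3 -m jog '-0.006 -0.003 0.004 0 -0.7 0; 0 0 0 0 0 0'
python3 - <<'E'
from h import *
from plant import env
s=env.sense();plan(s,[486.5,-208.8,56],toolR(0,-1))
E
```

```text
time: 2.33
position: [487.7, -210.2, 59.0]
eef_rot: [0.492, -0.507, 0.508, -0.492]
ft_force: [0.3, 0.1, -0.3]
gripper_width: 92.1
dist tool mm [-1.4  3.  -1.3] turn deg(tool) [-0.02 -0.1   0.05]
```

```bash
python3 -m jog '-0.001 0.002 -0.001 0 0 0; 0 0 0 0 0 0'; python3 -m jog '0 0 0 0 0 0; 0 0 0 0 0 0; 0 0 0 0 0 0; 0 0 0 0 0 0; 0 0 0 0 0 0' 0
python3 - <<'E'
from h import *
from plant import env
s=env.sense();plan(s,[486.5,-208.8,56],toolR(0,-1))
E
```

```text
time: 2.58
position: [487.7, -209.6, 58.8]
eef_rot: [0.492, -0.506, 0.509, -0.492]
ft_force: [-0.8, -0.2, -1.1]
gripper_width: 91.3
time: 3.2
position: [487.8, -209.6, 59.1]
eef_rot: [0.492, -0.506, 0.509, -0.492]
ft_force: [-0.9, 0.1, 0.5]
gripper_width: 46.2
dist tool mm [-0.8  3.1 -1.3] turn deg(tool) [-0.21 -0.08  0.17]
```

```bash
python3 -m jog '0 0 0 0 0 0; 0 0 0 0 0 0; 0 0 0 0 0 0' 0; python3 -m jog '0 -0.05 0 0 0 0; 0 -0.05 0 0 0 0; 0 -0.03 0 0 0 0;0 0 0 0 0 0'
python3 - <<'E'
from h import *
from plant import env
s=env.sense();print(s["position"],s["gripper_width"])
f=env.grab_frame("wrist");cv2.imwrite("pics/w2.png",f["color"]);np.savez("pics/w2.npz",**f,p=s["position"],q=s["eef_rot"])
f=env.grab_frame("side");cv2.imwrite("pics/s2.png",f["color"])
E
```

```text
time: 3.58
position: [487.5, -209.6, 59.0]
eef_rot: [0.492, -0.506, 0.509, -0.492]
ft_force: [0.1, 0.5, 1.3]
gripper_width: 35.4
time: 4.08
position: [485.9, -208.4, 189.8]
eef_rot: [-0.493, 0.508, -0.507, 0.492]
ft_force: [-0.4, 0.0, -3.7]
gripper_width: 35.2
[ 485.89568966 -208.36649728  189.80474072] 35.247702238354
```

View pics/w2.png

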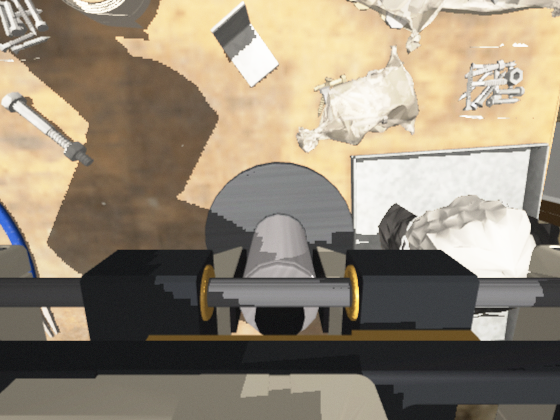

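View pics/s2.png

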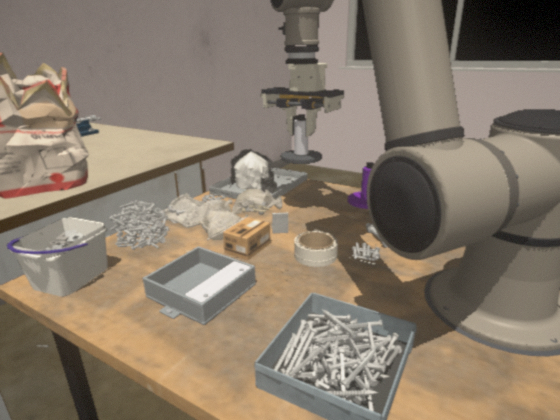

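Lift succeeded: width is 35.3 mm and the can hangs straight. I'll carry it towards the dock and look again before insertion.

```bash
python3 - <<'E'
from h import *
from plant import env
rows(env.sense(),[465,105,205],toolR(0,-1),7)
E
python3 -m jog '-0.045 -0.002 -0.003 0 0 0; -0.045 -0.002 -0.003 0 0 0; -0.045 -0.002 -0.003 0 0 0; -0.045 -0.002 -0.003 0 0 0; -0.045 -0.002 -0.003 0 0 0; -0.045 -0.002 -0.003 0 0 0; -0.045 -0.002 -0.003 0 0 0; 0 0 0 0 0 0; 0 0 0 0 0 0'
python3 - <<'E'
from h import *
from plant import env
s=env.sense();plan(s,[465,105,205],toolR(0,-1));print(np.round(s["qpos"],2),s["gripper_width"])
f=env.grab_frame("wrist");cv2.imwrite("pics/w3.png",f["color"]);np.savez("pics/w3.npz",**f,p=s["position"],q=s["eef_rot"])
E
```

```text
-0.045 -0.002 -0.004 0.1 -0.0 -0.0; -0.045 -0.002 -0.004 0.1 -0.0 -0.0; -0.045 -0.002 -0.004 0.1 -0.0 -0.0; -0.045 -0.002 -0.004 0.1 -0.0 -0.0; -0.045 -0.002 -0.004 0.1 -0.0 -0.0; -0.045 -0.003 -0.004 0.1 -0.0 -0.0; -0.045 -0.003 -0.004 0.1 -0.0 -0.0; 
time: 5.3
position: [464.4, 117.7, 183.8]
eef_rot: [-0.5, 0.52, -0.496, 0.483]
ft_force: [0.8, -0.6, -2.9]
gripper_width: 35.7
dist tool mm [ 12.5 -21.3   0.2] turn deg(tool) [ 2.33 -0.23 -0.4 ]
[0.08 0.32 1.68 0.01 1.18 0.11] 35.65496082886942
```

View pics/w3.png

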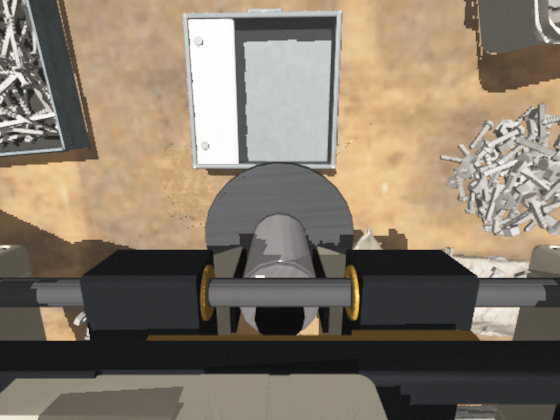

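The dock is fully in view: ledge at cols 188-238, plain end wall near col 337, outer rim rows 14-168.

```bash
python3 - <<'E'
from h import *
np.set_printoptions(precision=1,suppress=True,linewidth=200)
f=wf("w3");im=f["color"]
cv2.imwrite("pics/w3c.png",cv2.resize(im[0:180,170:360],None,fx=3.1,fy=3.1,interpolation=2))
hsv=cv2.cvtColor(im,cv2.COLOR_BGR2HSV)
k=((hsv[...,2]>215)&(hsv[...,1]<30)).astype(np.uint8)*255;m=k*0;m[5:175,180:250]=k[5:175,180:250]
c=max(cv2.findContours(m,0,1)[0],key=cv2.contourArea)
ap=cv2.approxPolyDP(c,6,True)[:,0]
for p in ap: print("ledge",p,plane(f,*map(float,p),38))
# edge: right boundary per row
pts=[];
for v in range(30,160,5):
    u=np.where(m[v])[0].max()+.5; pts.append(plane(f,u,v,38))
pts=np.array(pts);A=np.polyfit(pts[:,1],pts[:,0],1);print("edge x = ",A, "angle",np.degrees(np.arctan(A[0])))
P=cloud(f)
for v in (40,80,120): print(v,P[v,325:350:2])
for v in (60,100): print(P[v,270],P[v,210])
E
```

```text
ledge [190  19] [386.6 287.6  38. ]
ledge [198 163] [381.4 163.5  38. ]
ledge [237 163] [419.5 162.3  38. ]
ledge [233  23] [424.2 282.8  38. ]
edge x =  [  0.  415.2] angle 1.8376331975571667
40 [[506.9 274.1   6.9]
 [508.7 273.7   8. ]
 [510.8 274.    6.6]
 [512.9 274.3   4.9]
 [512.7 269.7  22.2]
 [512.6 265.6  37.7]
 [514.  265.   39.8]
 [515.7 264.9  39.9]
 [523.  274.8   1.5]
 [525.  274.9   0.9]
 [527.2 275.2  -0.8]
 [528.8 274.6   1.2]
 [531.  275.   -0.4]]
80 [[507.  238.2   7.8]
 [509.1 238.4   6.4]
 [511.1 238.3   6.5]
 [511.7 236.4  18.1]
 [511.4 233.6  35.9]
 [512.5 232.7  41.4]
 [514.5 232.9  39.3]
 [516.2 232.7  40.1]
 [523.9 238.9  -0.7]
 [525.7 238.6   0.8]
 [527.9 238.7  -0.4]
 [529.9 238.7  -0.6]
 [531.8 238.5  -0.2]]
120 [[507.4 200.6   5.1]
 [509.3 200.5   5.8]
 [510.5 200.1  13.3]
 [510.5 199.3  30.2]
 [511.2 198.8  40.1]
 [513.  198.8  40. ]
 [514.9 198.8  39.4]
 [522.4 200.3  -0.6]
 [524.5 200.3  -0.7]
 [526.4 200.1   0.4]
 [528.7 200.1  -0.9]
 [531.  200.1  -2.2]
 [532.7 200.   -0.5]]
[453.2 259.    5.6] [401.6 254.1  39. ]
[451.8 221.9   6.3] [398.1 220.7  37.2]
```

View pics/w3c.png

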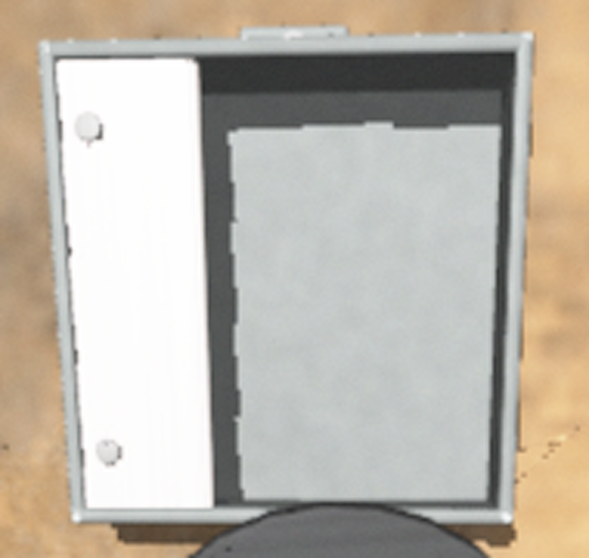

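```bash
cat >> h.py <<'E'
SEAT=np.array([459.8,223.5,6.])
def tgt(cx,lowz,th,cy=0,L=59.):
    t=np.radians(th);a=np.sin(t)*xd+np.cos(t)*zd
    return SEAT+cx*xd+cy*yd+(lowz+52*np.sin(abs(t)))*zd+L*a, toolR(th,-1)
def where(s,L=59.):
    R=Ro.from_quat(s["eef_rot"]).as_matrix();a=-R[:,1];C=np.array(s["position"])-L*a;d=C-SEAT
    th=np.degrees(np.arctan2(a@xd,a[2]));side=np.degrees(np.arcsin(a@yd))
    t=np.radians(th)
    print("t %.2f C dock x %.1f y %.1f z %.1f lean %.1f side %.1f lowz %.1f lowtip x %.1f farbot x %.1f z %.1f | F %s w %.1f"%(s["time"],d@xd,d@yd,d[2],th,side,d[2]-52*np.sin(t),d@xd+52*np.cos(t)+12*np.sin(t),d@xd-52*np.cos(t),d[2]+52*np.sin(t),np.round(s["ft_force"],1),s["gripper_width"]))
E
python3 - <<'E'
from h import *
from plant import env
s=env.sense();where(s);p,R=tgt(-20,50,21);print(p);rows(s,p,R,4)
E
```

```text
t 5.35 C dock x -5.3 y 105.3 z 118.9 lean -2.3 side 0.4 lowz 121.0 lowtip x 46.1 farbot x -57.3 z 116.8 | F [ 0.   0.7 -3.2] w 35.4
[458.65679437 223.53392955 129.71637854]
-0.026 0.014 -0.002 5.8 -0.1 -0.1; -0.026 0.014 -0.003 5.8 -0.1 -0.1; -0.026 0.013 -0.004 5.8 -0.1 -0.1; -0.026 0.013 -0.006 5.8 -0.1 -0.1;
```

```bash
python3 -m jog '-0.026 0.010 -0.002 5.8 0 0; -0.026 0.010 -0.003 5.8 0 0; -0.026 0.010 -0.004 5.8 0 0; -0.026 0.010 -0.006 5.8 0 0; 0 0 0 0 0 0; 0 0 0 0 0 0'
python3 - <<'E'
from h import *
from plant import env
s=env.sense();where(s);p,R=tgt(-20,30,21);print(np.round(s["qpos"],2));rows(s,p,R,2)
f=env.grab_frame("side");cv2.imwrite("pics/s3.png",cv2.resize(f["color"][100:340,100:420],(800,600)))
E
```

```text
time: 6.1
position: [458.6, 217.1, 138.4]
eef_rot: [0.389, -0.41, 0.595, -0.571]
ft_force: [-0.5, 0.1, -2.5]
gripper_width: 35.8
t 6.10 C dock x -20.3 y 6.6 z 77.3 lean 21.2 side -0.1 lowz 58.6 lowtip x 32.5 farbot x -68.8 z 96.1 | F [-0.5  0.1 -2.5] w 35.8
[ 0.38  0.27  1.98 -0.28  0.57  0.64]
-0.003 0.013 -0.005 -0.1 -0.5 0.0; -0.003 0.013 -0.005 -0.1 -0.5 0.0;
```

View pics/s3.png

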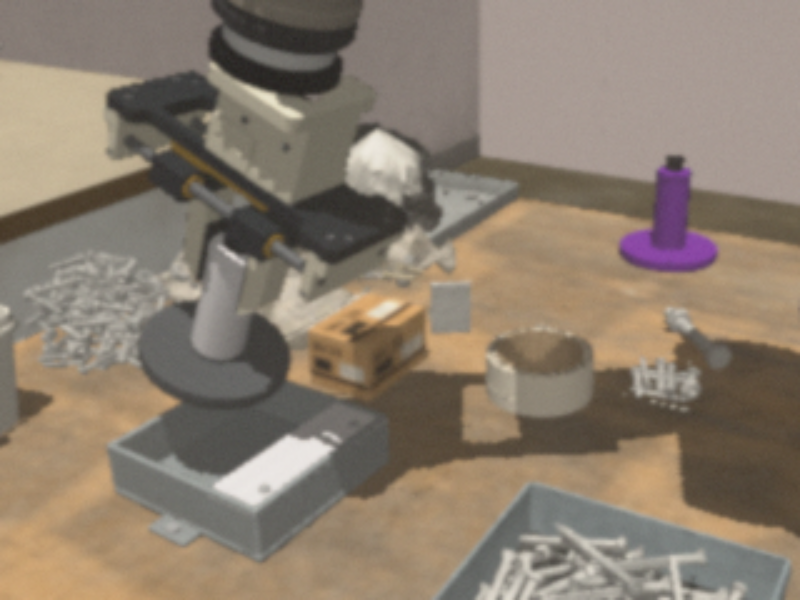

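```bash
python3 -m jog '-0.003 0.014 -0.005 0 -0.3 0; -0.003 0.014 -0.005 0 -0.2 0; 0 0 0 0 0 0'
python3 - <<'E'
from h import *
from plant import env
s=env.sense();where(s);p,R=tgt(-20,9,21);rows(s,p,R,2)
E
```

```text
time: 6.52
position: [461.7, 221.0, 107.0]
eef_rot: [0.391, -0.409, 0.595, -0.571]
ft_force: [0.7, -1.0, -2.6]
gripper_width: 35.4
t 6.53 C dock x -23.2 y 2.7 z 46.0 lean 21.1 side -0.2 lowz 27.3 lowtip x 29.6 farbot x -71.7 z 64.8 | F [ 0.7 -1.  -2.6] w 35.4
-0.001 0.008 -0.005 -0.1 -0.4 0.1; -0.001 0.008 -0.005 -0.1 -0.4 0.1;
```

```bash
python3 -m jog '-0.002 0.008 -0.006 0 -0.3 0; -0.001 0.008 -0.006 0 0 0; 0 0 0 0 0 0; 0 0 0 0 0 0'
python3 - <<'E'
from h import *
from plant import env
s=env.sense();where(s);p,R=tgt(-18,8,21);rows(s,p,R,1)
f=env.grab_frame("side");cv2.imwrite("pics/s4.png",cv2.resize(f["color"][180:330,120:320],(800,600),interpolation=2))
E
```

```text
time: 7.02
position: [456.6, 224.0, 86.7]
eef_rot: [0.392, -0.407, 0.594, -0.572]
ft_force: [0.1, -0.4, -2.8]
gripper_width: 35.6
t 7.03 C dock x -18.1 y -0.2 z 25.7 lean 21.1 side -0.2 lowz 6.9 lowtip x 34.7 farbot x -66.6 z 44.4 | F [ 0.1 -0.4 -2.8] w 35.6
0.000 -0.001 0.000 -0.1 -0.5 0.2;
```

View pics/s4.png

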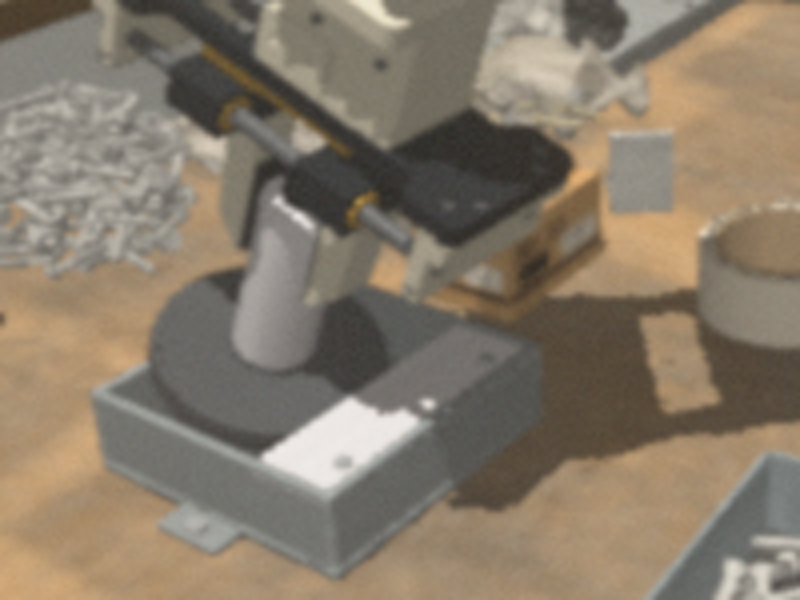

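The low edge of the foot is below the ledge, and there's no contact force yet. Next I push it under against the bar.

```bash
python3 -m jog '0 -0.004 -0.010 0 0 0; 0 0 0 0 0 0'
python3 - <<'E'
from h import *
from plant import env
s=env.sense();where(s);p,R=tgt(5,5,21);rows(s,p,R,2)
E
```

```text
time: 7.32
position: [445.1, 224.4, 87.2]
eef_rot: [0.392, -0.407, 0.594, -0.572]
ft_force: [-0.5, -0.8, -2.9]
gripper_width: 35.6
t 7.33 C dock x -6.6 y -0.3 z 26.2 lean 21.2 side -0.2 lowz 7.4 lowtip x 46.2 farbot x -55.1 z 45.0 | F [-0.5 -0.8 -2.9] w 35.6
0.000 -0.001 -0.006 -0.1 -0.2 0.1; 0.000 -0.001 -0.006 -0.1 -0.2 0.1;
```

```bash
python3 -m jog '0 -0.001 -0.006 0 0 0; 0 -0.001 -0.006 0 0 0; 0 0 0 0 0 0'
python3 - <<'E'
from h import *
from plant import env
s=env.sense();where(s);p,R=tgt(6,4,21);rows(s,p,R,2)
E
```

```text
time: 7.7
position: [435.4, 225.9, 86.8]
eef_rot: [0.389, -0.406, 0.595, -0.574]
ft_force: [5.2, -1.5, -5.6]
gripper_width: 35.5
t 7.70 C dock x 2.7 y -1.7 z 26.0 lean 21.6 side -0.0 lowz 6.9 lowtip x 55.5 farbot x -45.6 z 45.1 | F [ 5.2 -1.5 -5.6] w 35.5
0.001 0.001 -0.002 -0.3 -0.2 0.0; 0.001 0.001 -0.002 -0.3 -0.2 0.0;
```

Bar engaged: the 5.2 N reaction matches about 9 mm of travel. Lower slightly, then right the can.

```bash
python3 -m jog '0.001 0.003 -0.003 0 0 0; 0 0 0 0 0 0'
python3 - <<'E'
from h import *
from plant import env
s=env.sense();where(s);p,R=tgt(4.5,2,14);rows(s,p,R,2)
E
```

```text
time: 7.95
position: [435.3, 225.8, 83.8]
eef_rot: [0.388, -0.405, 0.595, -0.576]
ft_force: [4.9, 0.1, -5.7]
gripper_width: 35.7
t 7.95 C dock x 2.7 y -1.7 z 23.0 lean 21.8 side 0.1 lowz 3.7 lowtip x 55.4 farbot x -45.6 z 42.3 | F [ 4.9  0.1 -5.7] w 35.7
0.001 0.004 0.002 -3.9 -0.2 -0.1; 0.001 0.004 0.002 -3.9 -0.2 -0.1;
```

```bash
python3 -m jog '0.001 0.003 0.001 -3.9 0 0; 0 0.003 0.001 -3.9 0 0; 0 0 0 0 0 0'
python3 - <<'E'
from h import *
from plant import env
s=env.sense();where(s);p,R=tgt(4.5,2,7);rows(s,p,R,2)
E
```

```text
time: 8.32
position: [441.6, 225.8, 79.6]
eef_rot: [0.426, -0.445, 0.565, -0.549]
ft_force: [5.8, -1.7, -3.2]
gripper_width: 35.2
t 8.32 C dock x 4.1 y -2.1 z 16.3 lean 14.0 side 0.4 lowz 3.7 lowtip x 57.4 farbot x -46.4 z 28.9 | F [ 5.8 -1.7 -3.2] w 35.2
0.001 0.004 0.002 -3.5 -0.2 -0.2; 0.001 0.004 0.003 -3.5 -0.2 -0.2;
```

```bash
python3 -m jog '0.001 0.003 0.002 -3.5 0 0; 0.001 0.003 0.002 -3.5 0 0; 0 0 0 0 0 0'
python3 - <<'E'
from h import *
from plant import env
s=env.sense();where(s);p,R=tgt(3,2,0);rows(s,p,R,2)
E
```

```text
time: 8.7
position: [450.4, 225.0, 75.2]
eef_rot: [0.457, -0.479, 0.536, -0.524]
ft_force: [5.0, -1.2, -2.9]
gripper_width: 35.5
t 8.70 C dock x 2.1 y -1.8 z 10.7 lean 7.2 side 0.6 lowz 4.2 lowtip x 55.2 farbot x -49.5 z 17.2 | F [ 5.  -1.2 -2.9] w 35.5
0.001 0.004 0.003 -3.6 -0.1 -0.3; 0.001 0.004 0.003 -3.6 -0.1 -0.3;
```

```bash
python3 -m jog '0.001 0.003 0.003 -3.6 0 -0.3; 0.001 0.003 0.003 -3.6 0 -0.3; 0 0 0 0 0 0'
python3 - <<'E'
from h import *
from plant import env
s=env.sense();where(s);p,R=tgt(1,0,0);rows(s,p,R,2)
f=env.grab_frame("side");cv2.imwrite("pics/s5.png",cv2.resize(f["color"][180:330,120:320],(800,600),interpolation=2))
E
```

```text
time: 9.07
position: [458.7, 224.2, 69.8]
eef_rot: [-0.49, 0.51, -0.508, 0.492]
ft_force: [1.9, -0.1, -1.6]
gripper_width: 35.5
t 9.07 C dock x 1.1 y -0.9 z 4.8 lean -0.0 side 0.3 lowz 4.8 lowtip x 53.1 farbot x -50.9 z 4.8 | F [ 1.9 -0.1 -1.6] w 35.5
0.000 0.002 0.000 0.0 -0.1 -0.1; 0.000 0.002 0.000 0.0 -0.1 -0.1;
```

View pics/s5.png

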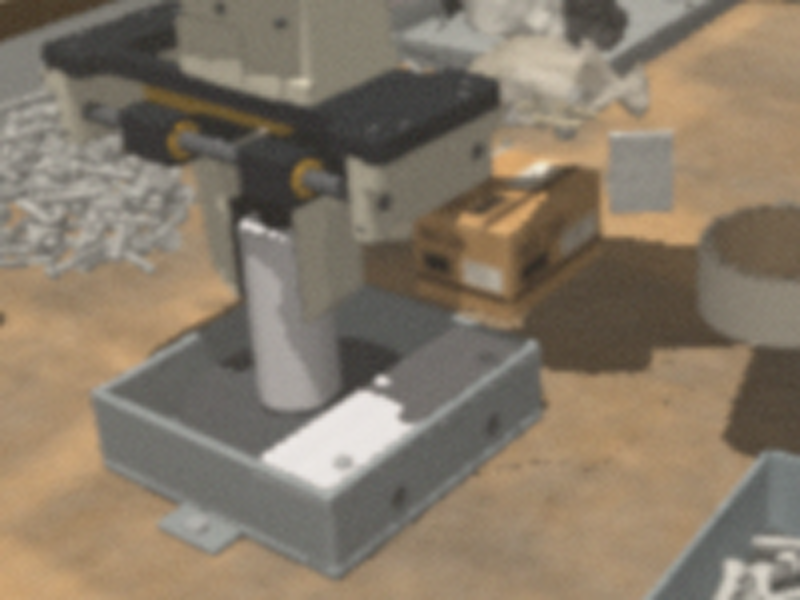

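The foot is inside the walls with one edge under the ledge. The body still looks slightly tilted, so I lower it onto the floor, watching force.

```bash
python3 -m jog '0 0.004 -0.001 0 0 0; 0 0 0 0 0 0'
python3 - <<'E'
from h import *
from plant import env
s=env.sense();where(s)
f=env.grab_frame("wrist");cv2.imwrite("pics/w6.png",f["color"]);np.savez("pics/w6.npz",**f,p=s["position"],q=s["eef_rot"])
E
```

```text
time: 9.38
position: [458.1, 224.4, 66.3]
eef_rot: [0.489, -0.508, 0.509, -0.494]
ft_force: [3.6, -0.6, -6.3]
gripper_width: 35.6
t 9.38 C dock x 1.3 y -1.2 z 1.3 lean 0.3 side 0.3 lowz 1.0 lowtip x 53.4 farbot x -50.7 z 1.6 | F [ 3.6 -0.6 -6.3] w 35.6
```

View pics/w6.png

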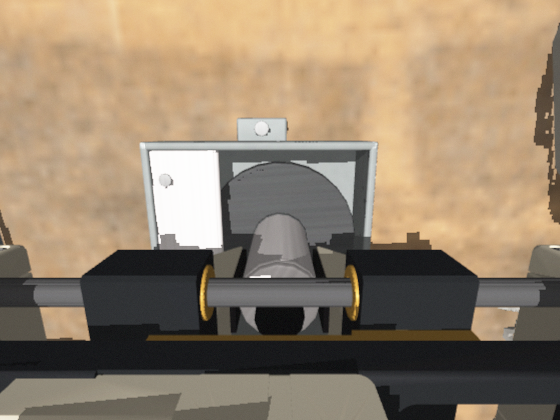

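```bash
python3 -m jog '0 0.003 -0.001 0 0 0; 0 0 0 0 0 0'
python3 - <<'E'
from h import *
from plant import env
where(env.sense())
E
```

```text
time: 9.68
position: [458.3, 225.1, 65.4]
eef_rot: [0.488, -0.507, 0.509, -0.496]
ft_force: [2.1, -2.2, -5.7]
gripper_width: 35.6
t 9.68 C dock x 1.0 y -2.0 z 0.4 lean 0.6 side 0.4 lowz -0.1 lowtip x 53.1 farbot x -51.0 z 0.9 | F [ 2.1 -2.2 -5.7] w 35.6
```

```bash
python3 -m jog '0 0.003 0 -0.6 0 -0.3; 0 0 0 0 0 0'
python3 - <<'E'
from h import *
from plant import env
s=env.sense();where(s)
f=env.grab_frame("side");cv2.imwrite("pics/s7.png",cv2.resize(f["color"][180:330,120:320],(800,600),interpolation=2))
E
```

```text
time: 9.93
position: [458.4, 225.3, 65.1]
eef_rot: [0.491, -0.508, 0.508, -0.493]
ft_force: [3.4, -0.3, -7.0]
gripper_width: 35.3
t 9.93 C dock x 1.4 y -1.9 z 0.1 lean 0.1 side 0.1 lowz -0.0 lowtip x 53.4 farbot x -50.6 z 0.1 | F [ 3.4 -0.3 -7. ] w 35.3
```

View pics/s7.png

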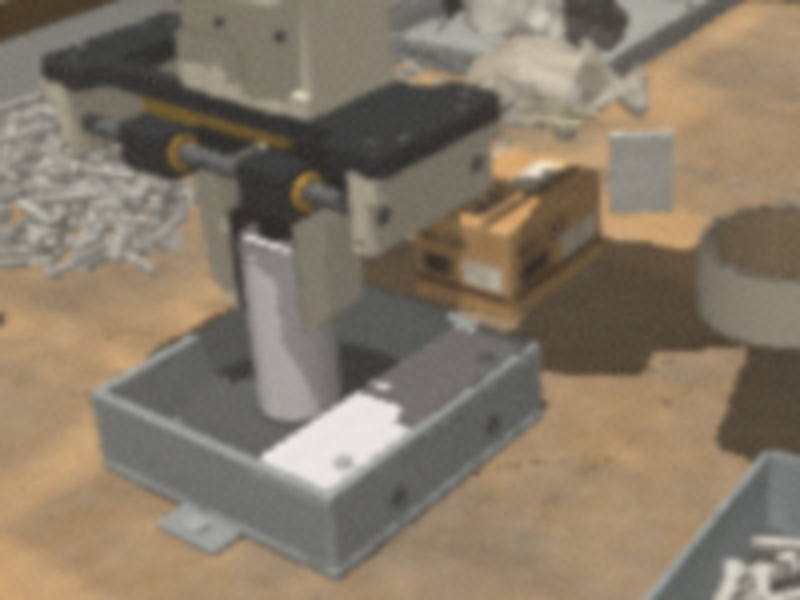

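```bash
python3 -m jog '0 0.004 0 0 0 0; 0 0.002 0 0 0 0'
python3 - <<'E'
from h import *
from plant import env
where(env.sense())
E
```

```text
time: 10.22
position: [458.7, 225.6, 64.0]
eef_rot: [0.49, -0.507, 0.508, -0.494]
ft_force: [-1.4, -2.4, 14.6]
gripper_width: 35.4
t 10.22 C dock x 0.9 y -2.2 z -1.0 lean 0.2 side 0.1 lowz -1.2 lowtip x 53.0 farbot x -51.1 z -0.8 | F [-1.4 -2.4 14.6] w 35.4
```

Floor contact: Fz rose to about +15 N with the lean at 0.2 deg. Release.

```bash
python3 -m jog '0 -0.001 0 0 0 0; 0 0 0 0 0 0; 0 0 0 0 0 0; 0 0 0 0 0 0; 0 0 0 0 0 0; 0 0 0 0 0 0' 100
python3 - <<'E'
from h import *
from plant import env
s=env.sense();where(s)
E
```

```text
time: 10.98
position: [455.2, 225.4, 63.1]
eef_rot: [-0.493, 0.509, -0.507, 0.491]
ft_force: [0.0, 0.1, -0.4]
gripper_width: 89.4
t 10.97 C dock x 4.8 y -1.8 z -1.9 lean -0.2 side 0.0 lowz -1.7 lowtip x 56.8 farbot x -47.2 z -2.1 | F [ 0.   0.1 -0.4] w 89.4
```

Released with no residual force. Retreat straight up.

```bash
python3 -m jog '0 -0.03 0.003 0 0 0; 0 -0.05 0 0 0 0; 0 -0.05 0 0 0 0; 0 -0.04 0 0 0 0; 0 0 0 0 0 0'
python3 - <<'E'
from h import *
from plant import env
s=env.sense();where(s)
f=env.grab_frame("wrist");cv2.imwrite("pics/w8.png",f["color"]);np.savez("pics/w8.npz",**f,p=s["position"],q=s["eef_rot"])
f=env.grab_frame("side");cv2.imwrite("pics/s8.png",cv2.resize(f["color"][180:330,120:320],(800,600),interpolation=2));np.savez("pics/s8.npz",**f)
E
```

```text
time: 11.6
position: [458.7, 224.9, 237.6]
eef_rot: [-0.493, 0.51, -0.507, 0.49]
ft_force: [0.5, 0.4, 0.2]
gripper_width: 91.4
t 11.60 C dock x 1.5 y -1.4 z 172.6 lean -0.3 side 0.0 lowz 172.9 lowtip x 53.4 farbot x -50.5 z 172.3 | F [0.5 0.4 0.2] w 91.4
```

View pics/w8.png

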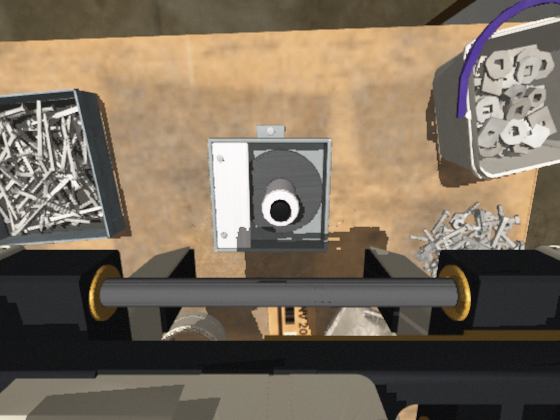

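View pics/s8.png

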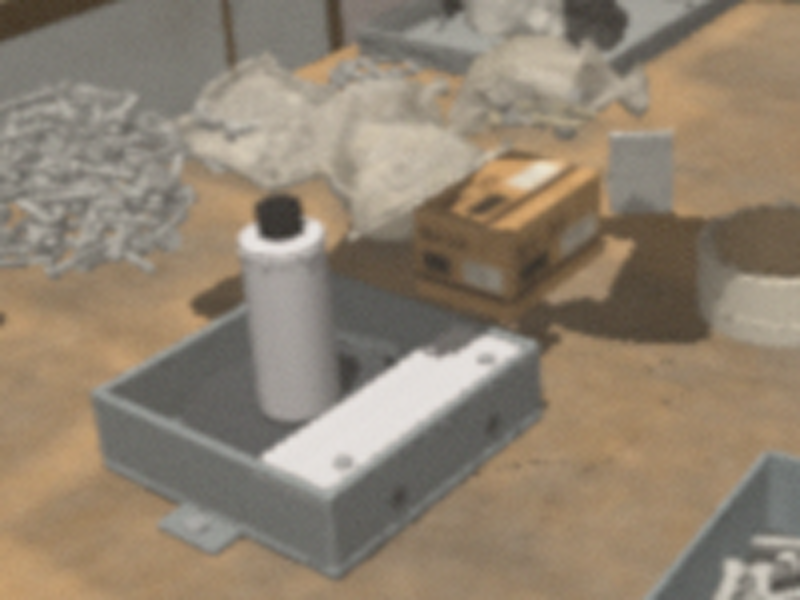

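The can stands in the dock: cap at (281,209) in the wrist view, with the foot's left side going under the ledge. Next I check height, tilt and position.

```bash
python3 - <<'E'
from h import *
np.set_printoptions(precision=1,suppress=True,linewidth=200)
f=wf("w8");im=f["color"];P=cloud(f)
cv2.imwrite("pics/w8c.png",cv2.resize(im[130:260,200:340],None,fx=4.5,fy=4.5,interpolation=2))
hsv=cv2.cvtColor(im,cv2.COLOR_BGR2HSV)
k=(hsv[...,2]<45).astype(np.uint8);k2=k*0;k2[195:222,268:294]=k[195:222,268:294]
n,l,st,c=cv2.connectedComponentsWithStats(k2);i=1+st[1:,4].argmax();cap=plane(f,*c[i],116);print("cap",st[i],c[i],cap,"dock",(cap-SEAT)@xd,(cap-SEAT)@yd)
u,v=c[i].astype(int);print("cap cloud",np.median(P[v-4:v+5,u-4:u+5].reshape(-1,3),axis=0))
# foot top plane fit
z=P[...,2];D=(P-SEAT);X=D@xd;Y=D@yd
m=(abs(X)<60)&(abs(Y)<60)&(np.hypot(X,Y)<49)&(np.hypot(X,Y)>24)&(X<34)&(z>4)&(z<34);q=np.stack([X[m],Y[m],0*X[m]+1],1);co=np.linalg.lstsq(q,z[m],rcond=None)[0]
print("foot top: slope deg",np.degrees(np.arctan(co[:2])),"z at centre",co[2],"n",m.sum(),"expect 18")
E
```

```text
cap [270 200  20  21 327] [279.9 210.3] [459.2 226.3 116. ] dock 0.6668000459824424 -2.820186543610922
cap cloud [458.4 226.8 116.4]
foot top: slope deg [-0.  0.] z at centre 18.51110051688808 n 2811 expect 18
```

View pics/w8c.png

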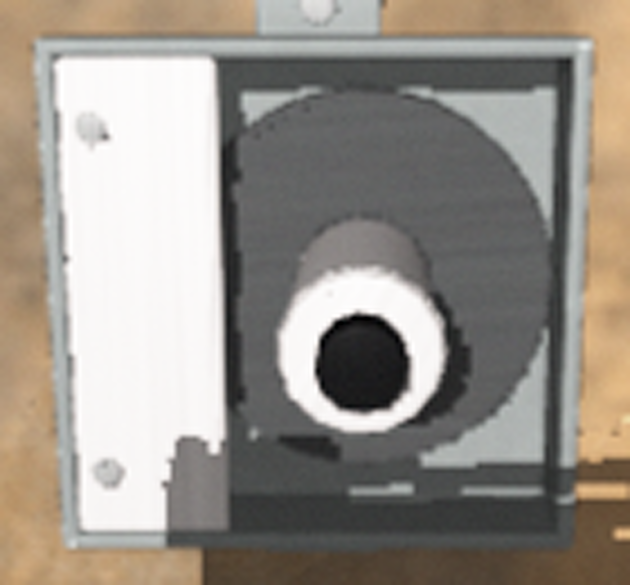

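The foot lies flat (slope about 0 deg, top at z 18.5 against 18 expected). The cap is at 116 mm and the foot's edge touches the plain wall. The carton and bracket are where they were. Handing in.

```bash
python3 - <<'E'
from plant import env
print(env.sense()["time"]);print(env.job_done())
E
```

```text
11.7
the job is handed in; nothing more can be done
None
```

The oil can is back in the grey dock, standing upright on the floor and released, and the job was handed in at 11.7 s. I gripped it round the body and leaned it about 21° towards the ledge. I then slid the foot's edge under the ledge against the bar, righted it, lowered it to the floor and let go.

- **Bar:** the reaction was about 5 N with the foot pushed in under the ledge, close to what the spring should give for roughly 9 mm of travel.
- **Upright and seated:** the foot is flat (slope about 0°), with its top at 18.5 mm where 18 was expected. The cap is at 116 mm, as it should be.
- **Position:** the can's axis is about 0.7 mm from the seat in x and about 3 mm to one side in y. In the last wrist picture the foot's edge rests against the plain end wall. I inferred the bar's final hold from that; I did not see the bar itself.
- **Forces:** the highest reading I saw was about 15 N, when pressing the can onto the floor. After release it was about 0, with the gripper raised clear.
- **Other things:** the carton and bracket looked unmoved in the last side picture, and I never went near the purple look-alike.

**Disagreements:** small downward moves (about 3 mm) fell short near the floor, so I repeated them until the force showed contact. The tool's height readings there were 1–2 mm low compared with the camera.

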